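# Load the filter disc and lock the bayonet cap

## Robot

A 6-joint arm with a two-finger parallel gripper is mounted at the origin on the work surface. World frame = base frame: x ahead of the robot, y to its left, z up, the work surface at z = 0. Lengths are in m, angles in degrees, forces in N, time in s.
With the tool pointing down it reaches from about 0.25 to 0.725 m from the base axis. Payload 9.7 kg.
Tool frame: the origin (TCP) lies midway between the tips of the shut fingers; the grasp point (between the pads) lies 19 mm behind it (bot.pinch_z is the distance from the TCP to the grasp point, in m); z points along the fingers, y is the line along which they close (so a half turn about z gives the same grasp; the last joint's range is limited). The gripper opens to 85 mm and grips with 20 to 120 N. Pads are 22 mm wide; open, the fingers measure 114 mm over their backs; the gripper's body (76 mm by 85 mm) begins 54 mm behind the grasp point. The pads swing forward as they close: fully open they stand 13 mm farther back than shut.
Start: joints at [-75.917, 4.979, 10.078, 95.1, 0, 90], TCP at [0.134, -0.533, 0.231] pointing down, gripper open.
Joint ranges: [-179.16, 179.16], [-48.56, 103.87], [-65.8, 70.77], [-126.05, 130.52], [-82.76, 87.17], [-180, 180]. Speed limits (degrees/s): [127.2, 127.2, 147.25, 180, 180, 180].

## Interface

Orientations are given as [roll, pitch, yaw] about the fixed x, y, z axes, in that order (R = Rz(yaw) Ry(pitch) Rx(roll)).
In Python, from workcell import sensors, camera, camera_params, ticket, bot gives the robot as it stands.
- The arm moves only by the shell command python3 -m jog 'ROWS' [FORCE]. ROWS is JSON, a list that holds one entry, the list of rows, each a list of 5 numbers: the shift along the world's x, y, z in units of 50 mm (1.0 is 50 mm), then the turn about the world's z in units of 5 degrees (1.0 is 5 degrees), then the opening, from 0 (shut) to 1 (fully open). In form: [[[tx, ty, tz, yaw, grip], ...]]. A call has 1 to 8 rows; each row shifts and turns the commanded pose from where the row before left it; what a row does not reach is not made up. A row lasts 1/10 s, in which the tool goes at most 50 mm and 8.59 degrees, less where a joint would pass 70% of its speed; a pose out of reach is approached as far as the arm can. A call is refused whole if a number of a shift passes 1 or a number of a turn 1, either way. A call with a gripper value outside its range is refused whole. The fingers move at their own pace and stop on an object; FORCE is the grip in N (left out, the last holds). Time passes only in rows, so rows that do not move let the fingers close. It gives the time, the measured TCP pose, the force, the opening and the grip force at its end, in the units of the state.
- sensors.get_obs(): the state, without advancing time (a new reading comes with each control period).
- camera(name): name is "scene" or "top" or "wrist"; returns the picture (420x560x3 uint8, blue, green, red); there is no depth.
- camera_params(name): a dict with "fx", "fy", "cx", "cy" (pixels), "k1" (the pictures are not rectified: a ray, as slopes to the right and down, at radius r is drawn at 1 + k1 r^2 times it, then the intrinsics apply), "T" (4x4, takes a point from camera to world coordinates); the wrist camera has in their place "tool_from_camera" (4x4, takes a point from camera to tool coordinates, whose origin is the TCP and whose axes are the flange's). Camera axes: x right, y down, z forward; pixel columns grow to the right and rows downward; lengths in m; the calibration is good to about 2 mm. A picture is of the moment at which its call begins: read the wrist's pose just before it. camera_params takes no time and is no camera call.
- ticket.job_done(): hands the job in; it is judged then, once.
The state is a dict: "time": time; "q": joint angles; "qd": joint speeds; "joint_efforts": joint torques, N m; "ee_pos": TCP position; "tcp_rot": TCP orientation; "wrist_force": force on the tool from outside, world axes, zero at the start; "torque": the same for the moment, N m; "opening": finger opening in m; "grasp_force": force on a finger pad.
Only numpy, scipy, OpenCV 4.12 (cv2) and the standard library are available. Lean on these libraries where they do the work, as an engineer would, in place of code of your own. Each camera call takes 0.05 s, during which the arm holds its last target. There are 200 camera calls.

## Task

Lay the perforated disc that fits the round cavity of the filter housing flat into it and let go of it. Then put the bayonet cap on with its lugs in the gaps, press it down against the spring, turn it a quarter turn clockwise (seen from above) without forcing it and let it rise locked into its notches. Last, swing the vacuum lever over to its other end, and leave everything else where it stands.

Things in the scene. Friction and masses are not known exactly. Their poses are not given: they have to be found in the camera images.
- station: fixed filter housing: round white foot plate, 150 mm across and 12 mm thick, with an upright round steel socket, 120 mm outside, its top ring (92 mm inside) 70 mm above the table. Origin: centre of the foot plate's underside, on the socket's axis, at table height; z up. Two gaps for the cap's lugs on the +y and -y sides, hidden notches on the +x and -x sides
- gap (a point): middle of the +y gap in the top ring, level with the ring's top, 48 mm from the socket's axis; a like gap lies opposite. Each is about 30 mm wide and reaches out to 110 mm diameter. With the disc in and the cap set loosely on it, lugs in the gaps, the cap's underside is 66 mm above the table
- notch (a point): middle of the roof of the +x notch under the ring, 65 mm above the table; a like one opposite. Lugs pass under the ring clockwise (seen from above) only while the cap's underside is at 54 mm or lower (12 mm pressed; 15 is comfortable, 17 the bottom). At 90 degrees, give or take 5, they rise into the notches: underside at 59 mm. A stop ends the turn at 95 degrees; over 100 N on it is forcing
- plunger (a joint): travel (m) of the sprung grey plunger in the socket, 72 mm across, that carries the cavity: 0 up, 0.017 fully down. It needs about 6 N to start and 0.8 N per mm more (about 18 N at 15 mm), less the weights of disc and cap. About 0.007 when the cap is locked over the disc
- cavity (a point): centre of the floor of the round cavity in the top of the plunger, facing up in the middle of the socket. Cavity 67 mm across, 5 mm deep; with the plunger up its floor is 67 mm and its rim 72 mm above the table, just above the socket's ring. Moves down with the plunger
- disc_center (a point): the loose filter disc: round perforated metal, 60 mm across, 14 mm thick, about 0.11 kg, lying flat on the table among a square plate and a larger disc. Point: its centre, half-way up. In the cavity it stands 9 mm proud of the rim
- cap_center (a point): loose bayonet cap on the table, open side down: steel, 84 mm across, 20 mm tall, inside 78 wide, 15 deep; two lugs (20 wide, 6 thick) at the lower edge, 104 mm over both; on top a black grip bar 80 long, 22 wide, 30 tall (20 to 50 mm above the underside); 0.16 kg. Point: on its axis, 25 mm above the underside. x: along the bar and through both lugs; z up. Both ends alike
- valve: fixed grey vacuum valve box, 110 x 90 x 40 mm tall. Origin: centre of its underside. The lever's hinge runs along this frame's y axis, 45 mm above the origin
- vac_lever (a joint): angle (rad) of the vacuum lever: at 0 it leans 0.5 rad from upright to the valve's -x side, at 1.0 (other end) 0.5 rad to the +x side; it stays where it is left and takes about 1.5 N at the handle
- lever_handle (a point): centre of the lever's black cross handle: a round bar 18 mm thick and 68 mm long, along the valve's y axis, 90 mm from the hinge
- square_plate_center (a point): loose square perforated metal plate, 60 x 60 x 14 mm, lying flat; does not fit the cavity; leave alone. Point: its centre
- big_disc_center (a point): loose larger round perforated metal disc, 80 mm across, 14 mm thick, lying flat; does not fit the cavity; leave alone. Point: its centre
- bottle: amber bottle, 68 mm across, 150 mm tall; leave alone. Origin: centre of its underside
- beaker: clear beaker, 76 mm across, 90 mm tall; leave alone. Origin: centre of its underside
- tape: roll of paper tape lying flat, 80 mm across, 20 mm tall; leave alone. Origin: centre of its underside
- marker_box: flat white box, 45 x 100 x 30 mm tall; leave alone. Origin: centre of its underside
- tip_rack: orange pipette-tip rack, 120 x 85 x 54 mm tall; leave alone. Origin: centre of its underside

How it is judged:
By the outcome, as a careful person would: the job done as asked, in the order asked, and still so for the second after the job is handed in, with the robot touching nothing.
It also fails if it takes over 67 s, if anything falls off the work surface, if the arm or the gripper's body presses on something with over 40 N, if the wrist force passes 120 N, or if a joint passes its speed limit or range.

## Working session

There is one attempt and no reset: what is moved stays moved. The work goes in short steps, Python scripts to look and compute and a shell command to move; the robot and the scene stay as the last step left them, time stands still between calls to the robot, and variables do not carry over. Pictures are saved under pics/ and viewed, at most 10 in all, crops included, and the job is handed in when it is done.

```bash
mkdir -p pics
cat > h.py <<'E'
import numpy as np,cv2
from workcell import sensors,camera,camera_params,ticket,bot
def snap(n,f):
    im=camera(n); cv2.imwrite('pics/'+f+'.png',im); return im
E
python3 - <<'E'
from h import *
o=sensors.get_obs();print(o)
for n in('scene','top'):
    snap(n,n+'0'); p=camera_params(n); print(n,p)
print(camera_params('wrist'))
E
```

```text
{'time': 0.0, 'q': array([-7.59156586e+01,  5.01136975e+00,  1.00350985e+01,  9.51002239e+01,
       -9.48628925e-04,  9.00016650e+01]), 'qd': array([ 0.05485374,  0.01921663,  0.03960645,  0.07315449, -0.07310554,
       -0.06740558]), 'joint_efforts': array([-1.57052211e-03, -5.20393002e+01,  4.64799142e+01,  1.62578851e-02,
        3.07522566e-05,  3.84311207e-06]), 'ee_pos': array([ 0.13378188, -0.53324412,  0.23058626]), 'tcp_rot': array([-1.79923505e+02,  9.50851007e-04,  1.40826776e+01]), 'wrist_force': array([-0.30780946,  0.54577463, -0.84364948]), 'torque': array([-0.01787646, -0.03084884, -0.00268476]), 'grasp_force': 0.0, 'opening': 0.08526819079121896}
scene {'fx': 390.3140465962212, 'fy': 390.3140465962212, 'cx': 273.97420178379184, 'cy': 213.0585445548653, 'k1': -0.024266827177794763, 'T': array([[-0.77007404,  0.54267237, -0.33539928,  0.87792506],
       [ 0.63791313,  0.64902742, -0.41452412,  0.34915147],
       [-0.00726746, -0.53316987, -0.845977  ,  0.84723789],
       [ 0.        ,  0.        ,  0.        ,  1.        ]])}
top {'fx': 501.9249218258605, 'fy': 501.9249218258605, 'cx': 282.93439375436736, 'cy': 208.6965607815798, 'k1': -0.09278257305389961, 'T': array([[ 0.01621417, -0.985024  ,  0.17165319,  0.37887803],
       [-0.9998381 , -0.01731252, -0.0049035 ,  0.0016166 ],
       [ 0.00780182, -0.17154589, -0.98514524,  1.22593831],
       [ 0.        ,  0.        ,  0.        ,  1.        ]])}
{'fx': 313.63932397932234, 'fy': 313.63932397932234, 'cx': 281.1643014934319, 'cy': 202.84810697674465, 'k1': -0.032384542902403786, 'tool_from_camera': array([[-3.48844629e-04, -9.54308080e-01, -2.98824308e-01,
         7.59550106e-02],
       [ 9.99999329e-01, -6.63033073e-04,  9.50034571e-04,
         7.64999733e-04],
       [-1.10475607e-03, -2.98823776e-01,  9.54307671e-01,
        -1.43705487e-01],
       [ 0.00000000e+00,  0.00000000e+00,  0.00000000e+00,
         1.00000000e+00]])}
```

View pics/top0.png

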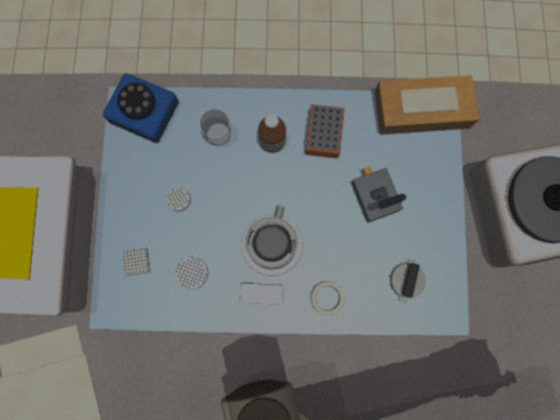

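View pics/scene0.png

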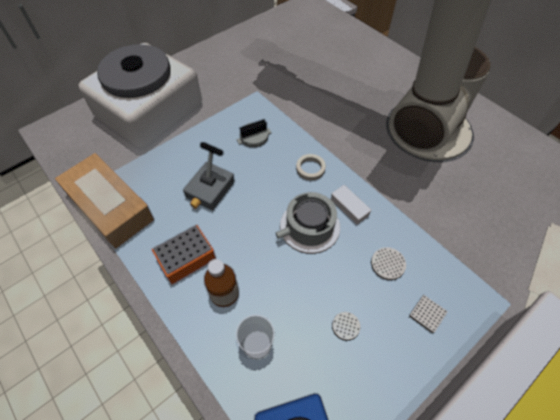

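The top view shows the small disc at (178,199), big disc (192,273), square plate (136,262), station (272,243), cap (410,281) with its bar roughly vertical in the image, valve (378,195) and lever handle (390,202).

```bash
cat >> h.py <<'E'
from scipy.spatial.transform import Rotation as R
def pose(n):
    if n!='wrist': return camera_params(n)['T']
    o=sensors.get_obs(); T=np.eye(4); T[:3,:3]=R.from_euler('xyz',o['tcp_rot'],degrees=True).as_matrix(); T[:3,3]=o['ee_pos']
    return T@camera_params('wrist')['tool_from_camera']
def ray(n,uv,T=None):
    p=camera_params(n); T=pose(n) if T is None else T
    K=np.array([[p['fx'],0,p['cx']],[0,p['fy'],p['cy']],[0,0,1]])
    x=cv2.undistortPoints(np.float64(uv).reshape(-1,1,2),K,np.array([p['k1'],0,0,0.]))[:,0]
    return T[:3,3],np.c_[x,np.ones(len(x))]@T[:3,:3].T
def cast(n,uv,z,T=None):
    c,d=ray(n,uv,T); return (c+d*((z-c[2])/d[:,2])[:,None])[:,:2]
def two(n1,a,T1,n2,b,T2):
    c1,d1=ray(n1,[a],T1);c2,d2=ray(n2,[b],T2);d1=d1[0];d2=d2[0]
    s=np.linalg.lstsq(np.c_[d1,-d2],c2-c1,rcond=None)[0]
    p=c1+s[0]*d1;q=c2+s[1]*d2; return (p+q)/2,np.linalg.norm(p-q)
E
python3 - <<'E'
from h import *
for n,uv,z in [('disc',(178,199),.014),('big',(192,273),.014),('sq',(136,261),.014),('station',(272,243),.07),('nub',(280,210),.03),('cap',(409,281),.03),('barA',(413,264),.05),('barB',(409,297),.05),('valve',(377,194),.04),('hA',(379,205),.124),('hB',(404,197),.124),('hinge',(379,194),.06)]:
    print(n,cast('top',[uv],z).round(3))
c=lambda a,b:print(two('top',a,None,'scene',b,None))
c((178,199),(347,326)); c((410,279),(253,128)); c((391,202),(211,148)); c((272,243),(314,212))
E
```

```text
disc [[0.61  0.255]]
big [[0.429 0.212]]
sq [[0.455 0.35 ]]
station [[0.499 0.02 ]]
nub [[0.584 0.003]]
cap [[ 0.418 -0.307]]
barA [[ 0.457 -0.313]]
barB [[ 0.38  -0.302]]
valve [[ 0.626 -0.232]]
hA [[ 0.583 -0.219]]
hB [[ 0.602 -0.276]]
hinge [[ 0.622 -0.232]]
(array([0.60950047, 0.25793362, 0.00868477]), np.float64(0.0050287404049557515))
(array([ 0.42131325, -0.3067749 ,  0.03853557]), np.float64(0.0025538879241000026))
(array([ 0.59031315, -0.24622561,  0.12746508]), np.float64(0.0015009704399999142))
(array([0.49722213, 0.0229499 , 0.06903599]), np.float64(0.007692072612059652))
```

```bash
python3 -m jog '[[[0.5,0.8,0.1,0,1],[0.5,0.8,0.1,0,1],[0.5,0.8,0.1,0,1],[0.5,0.8,0,0,1],[0.5,0.8,0,0,1],[0.5,0.8,0,0,1],[0.5,0.8,0,0,1],[0.5,0.8,0,0,1]]]' && python3 -m jog '[[[0.5,0.8,0,0,1],[0.5,0.8,0,0,1],[0.5,0.8,0,0,1],[0.5,0.8,0,0,1],[0.6,0.8,0,0,1],[0.6,0.7,0,0,1],[0,0,0,0,1],[0,0,0,0,1]]]'
python3 - <<'E'
from h import *
o=sensors.get_obs();print(o['ee_pos'],o['tcp_rot']);np.save('Tst.npy',pose('wrist'));snap('wrist','w1')
E
```

```text
time: 0.9
ee_pos: [0.3343, -0.2117, 0.2462]
tcp_rot: [180.0, -0.0, 14.1]
wrist_force: [0.7, 0.3, -0.2]
opening: 0.0849
grasp_force: 0.0
time: 1.7
ee_pos: [0.4938, 0.0223, 0.2454]
tcp_rot: [-180.0, 0.1, 14.2]
wrist_force: [-1.5, 0.0, -0.2]
opening: 0.0851
grasp_force: 0.0
[0.49378425 0.02225793 0.24538831] [-1.79985783e+02  1.20713906e-01  1.42017927e+01]
```

View pics/w1.png

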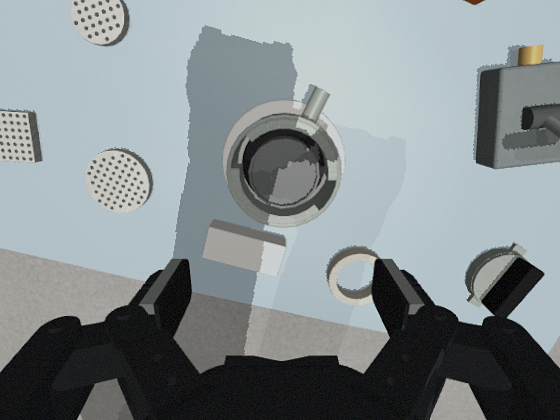

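The wrist view shows the station ring at about (285,170), its spout at (316,103), the cap at (505,275) and both discs. I'll zoom in for the gaps.

Run:
```python
from h import *
im=cv2.imread('pics/w1.png')[90:235,210:360]
g=cv2.resize(im,None,fx=4,fy=4,interpolation=cv2.INTER_CUBIC)
g=(255*(g/255.)**.6).astype(np.uint8)
cv2.imwrite('pics/w1c.png',g)
```

```text
(no output)
```

View pics/w1c.png

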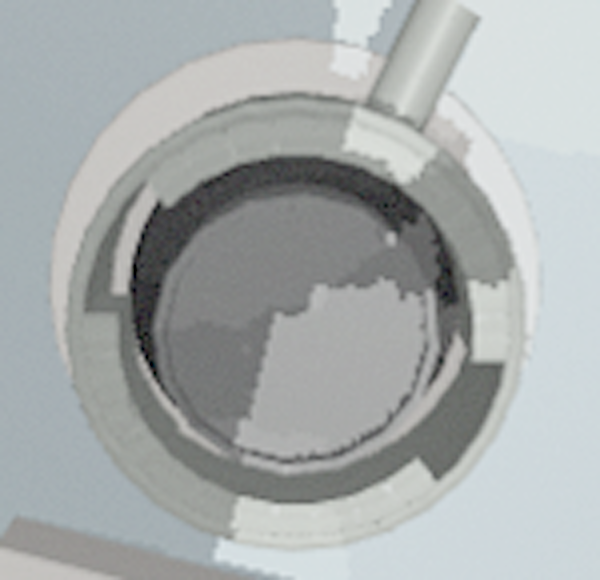

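Run:
```python
from h import *
T=np.load('Tst.npy')
f=lambda a,z=.07:cast('wrist',(np.float64(a)+.5)/4-.5+[210,90],z,T)
b=f([(65,322),(525,322),(295,95),(295,550)]);print(b.round(4),b.mean(0))
c=f([(66,320),(130,160),(295,93),(450,155),(524,320),(455,500),(295,550),(130,475)])
A=np.c_[2*c,np.ones(8)];s=np.linalg.lstsq(A,(c**2).sum(1),rcond=None)[0];ctr=s[:2];print('circ',ctr,np.sqrt(s[2]+ctr@ctr))
for g in [[(160,205),(150,185),(125,312),(85,312)],[(470,365),(505,365),(415,460),(436,482)]]:
    p=f(g)-ctr; print(np.linalg.norm(p,axis=1).round(4),np.degrees(np.arctan2(p[:,1],p[:,0])).round(1))
fp=f([(50,260),(290,38),(538,260)],.012);print(fp)
```

```text
[[ 0.4908  0.0794]
 [ 0.5199 -0.0359]
 [ 0.5602  0.0357]
 [ 0.444   0.0061]] [0.50374128 0.02132564]
circ [0.50210425 0.02023547] 0.06004542807577694
[0.0481 0.0533 0.0449 0.0551] [60.2 58.2 96.3 97.8]
[0.0457 0.0548 0.0463 0.0548] [ -85.7  -84.1 -123.  -122.9]
[[ 0.49432885  0.09457556]
 [ 0.57369197  0.04018478]
 [ 0.53031246 -0.04786165]]
```

Station centre (0.502, 0.020), fitted radius 60 mm, which matches the socket. The gap line points at about 77°. Next, the disc.

```bash
python3 -m jog '[[[0.38,0.78,0,0,1],[0.38,0.78,0,0,1],[0.38,0.78,-0.2,0,1],[0.38,0.78,-0.4,0,1],[0.4,0.78,-0.4,0,1],[0.4,0.78,-0.4,0,1],[0,0,0,0,1],[0,0,0,0,1]]]' 30
python3 - <<'E'
from h import *
o=sensors.get_obs();print(o['ee_pos'],o['tcp_rot']);T=pose('wrist');im=snap('wrist','w2')
hsv=cv2.cvtColor(im,cv2.COLOR_BGR2HSV)
m=((hsv[...,1]<35)&(hsv[...,2]>110)).astype(np.uint8)*255
m=cv2.morphologyEx(m,cv2.MORPH_CLOSE,np.ones((9,9)))
cv2.imwrite('pics/m2.png',m)
for c in cv2.findContours(m,cv2.RETR_EXTERNAL,cv2.CHAIN_APPROX_NONE)[0]:
    if cv2.contourArea(c)<800: continue
    h=cv2.convexHull(c)[:,0]; w=cast('wrist',h,.014,T)
    (e,r)=cv2.minEnclosingCircle((w*1000).astype(np.float32))
    print(cv2.boundingRect(c),np.array(e)/1000,r)
E
```

```text
time: 2.55
ee_pos: [0.6217, 0.2137, 0.1757]
tcp_rot: [-178.2, 0.1, 18.3]
wrist_force: [0.0, -0.6, 0.6]
opening: 0.0854
grasp_force: 0.0
[0.62174913 0.21374433 0.17572126] [-1.78201226e+02  1.28149397e-01  1.82726630e+01]
(433, 379, 54, 41) [ 0.4264967  -0.09714553] 47.55144119262695
(77, 379, 57, 41) [0.25478738 0.35705142] 52.58989715576172
(0, 0, 560, 374) [0.50380435 0.20175793] 382.35321044921875
```

View pics/w2.png

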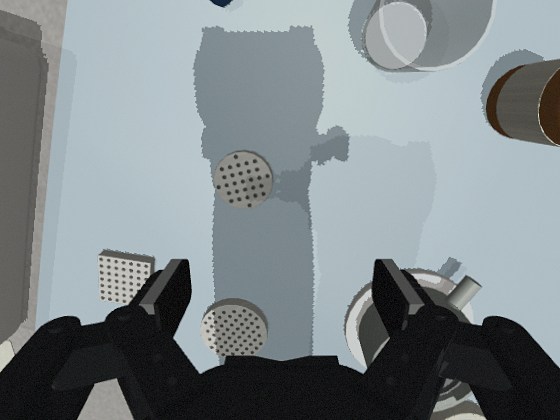

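The picture shows the disc at about (243,178); the square plate and big disc are clear of it. The arm is tilted and short of the target, so I'll check the disc position and let it settle.

```bash
python3 - <<'E'
from h import *
T=pose('wrist');print(cast('wrist',[(243,178),(214,178),(273,178),(243,150),(243,207)],.014,T))
E
python3 -m jog '[[[0,0,-0.2,0,1],[0,0,-0.2,0,1],[0,0,0,0,1]]]'; python3 -c "
from h import *;print(sensors.get_obs()['q'])"
```

```text
[[0.61379498 0.2556931 ]
 [0.60442116 0.28358054]
 [0.62342864 0.22707947]
 [0.64074924 0.26352081]
 [0.58430697 0.24715213]]
time: 2.9
ee_pos: [0.6212, 0.2143, 0.1551]
tcp_rot: [-178.2, 0.1, 18.3]
wrist_force: [0.1, -1.0, -0.5]
opening: 0.0853
grasp_force: 0.0
[ 18.24326979  19.25766918  18.3230087   89.17312618   1.81268408
 179.9407161 ]
```

Joint 6 is at its limit, so yaw has to stay above q1. I'll turn positive.

```bash
python3 -m jog '[[[0,0,0,1,1],[0,0,0,1,1],[0,0,0,1,1],[0,0,0,1,1],[0,0,0,1,1],[0,0,0,1,1],[0,0,0,1,1],[0,0,0,1,1]]]'
```

```text
time: 3.7
ee_pos: [0.6218, 0.2148, 0.1566]
tcp_rot: [-178.2, 0.0, 58.5]
wrist_force: [-0.1, 0.7, -0.1]
opening: 0.0856
grasp_force: 0.0
```

```bash
python3 -m jog '[[[-0.16,0.82,0,0,1],[0,0,-0.8,0,1],[0,0,-0.8,0,1],[0,0,-0.8,0,1],[0,0,-0.3,0,1],[0,0,0,0,1],[0,0,0,0,1]]]' 30
python3 - <<'E'
from h import *
print(pose('wrist')); snap('wrist','w3')
E
```

```text
time: 4.4
ee_pos: [0.6148, 0.2563, 0.0233]
tcp_rot: [-178.3, -0.1, 58.3]
wrist_force: [0.2, -1.1, 0.9]
opening: 0.0853
grasp_force: 0.0
[[ 0.85056353 -0.49372349 -0.18104915  0.65831798]
 [-0.52501187 -0.81694497 -0.23867018  0.31790695]
 [-0.03007012  0.2980571  -0.95407429  0.167066  ]
 [ 0.          0.          0.          1.        ]]
```

View pics/w3.png

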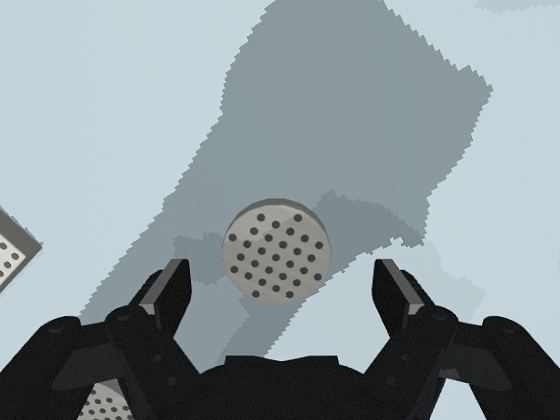

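The disc top is centred at about (276,253), between the fingers.

```bash
python3 - <<'E'
from h import *
p=cast('wrist',[(276,253)],.014)[0];print(p,p-sensors.get_obs()['ee_pos'][:2])
E
python3 -m jog '[[[0,0,-0.25,0,1],[0,0,-0.22,0,1],[0,0,0,0,1]]]'
```

```text
[0.61230768 0.25685223] [-0.0029674  0.0004083]
time: 4.75
ee_pos: [0.6131, 0.2557, -0.0042]
tcp_rot: [-178.1, 0.1, 58.3]
wrist_force: [-0.1, -0.1, -1.1]
opening: 0.0855
grasp_force: 0.0
```

```bash
python3 -m jog '[[[0,0,0.03,0,0.6],[0,0,0,0,0.5],[0,0,0,0,0.5],[0,0,0,0,0.4],[0,0,0,0,0.4],[0,0,0,0,0.4]]]' 40
```

```text
time: 5.35
ee_pos: [0.6145, 0.2563, 0.0004]
tcp_rot: [-178.2, -0.1, 58.3]
wrist_force: [-0.3, -0.0, 5.3]
opening: 0.058
grasp_force: 43.4
```

```bash
python3 -m jog '[[[0,0,0.5,0,0.4],[0,0,1,0,0.4],[0,0,0.9,0,0.4],[-0.37,-0.78,0,0,0.4],[-0.37,-0.78,0,0,0.4],[-0.37,-0.78,0,0,0.4],[-0.37,-0.78,0,0,0.4],[-0.37,-0.78,0,0,0.4]]]' && python3 -m jog '[[[-0.37,-0.78,0,0,0.4],[0,0,0,0,0.4],[0,0,0,0,0.4]]]'
python3 - <<'E'
from h import *
o=sensors.get_obs();print(o['ee_pos'],o['tcp_rot']);np.save('T4.npy',pose('wrist'));snap('wrist','w4')
E
```

```text
time: 6.15
ee_pos: [0.5206, 0.0598, 0.1192]
tcp_rot: [-178.2, 0.0, 58.4]
wrist_force: [0.3, -1.3, -0.7]
opening: 0.058
grasp_force: 43.4
time: 6.45
ee_pos: [0.503, 0.0214, 0.1196]
tcp_rot: [-178.2, -0.0, 58.2]
wrist_force: [0.3, 0.2, -0.7]
opening: 0.058
grasp_force: 43.3
[0.50300896 0.02143362 0.11964027] [-1.78223533e+02 -1.74516410e-02  5.82377682e+01]
```

View pics/w4.png

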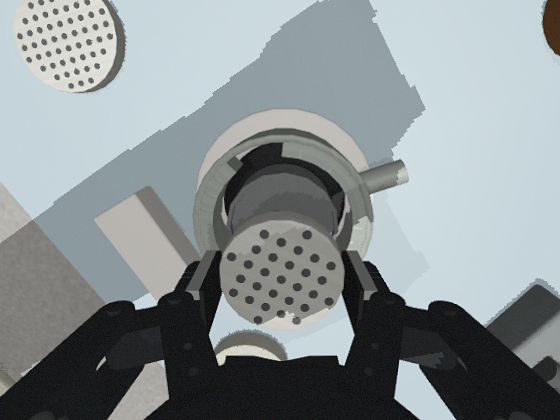

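The disc sits square in the fingers at about (282,270), top face about 124 px wide. The ring is visible below, spanning 194 to 372 px.

Run:
```python
from h import *
T=np.load('T4.npy');g=cv2.cvtColor(cv2.imread('pics/w4.png'),cv2.COLOR_BGR2GRAY)
d=cast('wrist',[(282,270),(220,270),(344,270),(282,217),(282,322)],.1336,T);print(d.round(4),np.linalg.norm(d[1]-d[2]),np.linalg.norm(d[3]-d[4]))
c=cast('wrist',[(194,215),(373,205),(283,137),(222,163),(349,160)],.07,T)
s=np.linalg.lstsq(np.c_[2*c,np.ones(5)],(c**2).sum(1),rcond=None)[0];print(s[:2],np.sqrt(s[2]+s[:2]@s[:2]))
```

```text
[[ 0.5051  0.0225]
 [ 0.48    0.0374]
 [ 0.5297  0.0078]
 [ 0.5189  0.0449]
 [ 0.4898 -0.0021]] 0.05783086615731859 0.05526231744357461
[0.50212622 0.01788851] 0.060099485032204844
```

```bash
python3 -m jog '[[[-0.025,-0.03,-0.4,0,0.4],[0,0,-0.4,0,0.4],[0,0,0,0,0.4]]]' && python3 -m jog '[[[0,0,-0.03,0,0.4],[0,0,0,0,0.4]]]' && python3 -m jog '[[[0,0,-0.03,0,0.4],[0,0,0,0,0.4]]]'&& python3 -m jog '[[[0,0,-0.03,0,0.4],[0,0,0,0,0.4]]]'
```

```text
time: 6.8
ee_pos: [0.5007, 0.0216, 0.0767]
tcp_rot: [-178.0, 0.1, 58.4]
wrist_force: [-0.3, 0.6, -1.5]
opening: 0.0583
grasp_force: 43.3
time: 7.0
ee_pos: [0.5024, 0.0211, 0.0786]
tcp_rot: [-178.2, -0.0, 58.4]
wrist_force: [-0.6, 0.3, -0.2]
opening: 0.058
grasp_force: 43.3
time: 7.2
ee_pos: [0.5021, 0.0207, 0.0768]
tcp_rot: [-178.2, -0.0, 58.4]
wrist_force: [0.3, 0.9, -0.6]
opening: 0.0576
grasp_force: 43.3
time: 7.4
ee_pos: [0.5018, 0.0206, 0.0748]
tcp_rot: [-178.2, 0.0, 58.3]
wrist_force: [1.1, -0.6, -0.9]
opening: 0.0578
grasp_force: 43.3
```

```bash
for i in 1 2 3; do python3 -m jog '[[[0,0,-0.03,0,0.4],[0,0,0,0,0.4]]]' | egrep 'ee_pos|wrist'; done
```

```text
ee_pos: [0.5016, 0.0206, 0.0731]
wrist_force: [-0.2, 0.3, -0.9]
ee_pos: [0.5017, 0.0206, 0.0716]
wrist_force: [0.5, -0.7, -1.6]
ee_pos: [0.5017, 0.0206, 0.0701]
wrist_force: [-0.0, -0.9, -1.0]
```

```bash
for i in 1 2 ; do python3 -m jog '[[[0,0,-0.03,0,0.4],[0,0,0,0,0.4]]]' | egrep 'ee_pos|wrist'; done
```

```text
ee_pos: [0.5018, 0.0206, 0.0687]
wrist_force: [-0.0, -0.4, -1.1]
ee_pos: [0.5019, 0.0206, 0.0677]
wrist_force: [-1.7, 0.2, 5.4]
```

```bash
python3 -m jog '[[[0,0,0.03,0,0.4],[0,0,0,0,0.75],[0,0,0,0,0.9],[0,0,0,0,1],[0,0,0,0,1],[0,0,0.5,0,1],[0,0,1,0,1],[0,0,0.3,0,1]]]' && python3 -m jog '[[[-0.3,-0.6,0,0,1],[-0.2,-0.4,0,0,1],[0,0,0,0,1]]]'
python3 - <<'E'
from h import *
np.save('T5.npy',pose('wrist'));im=snap('wrist','w5')
cv2.imwrite('pics/w5c.png',cv2.resize(im[20:320,120:480],None,fx=2,fy=2))
E
```

```text
time: 9.2
ee_pos: [0.503, 0.0207, 0.1633]
tcp_rot: [-178.4, -0.1, 58.3]
wrist_force: [0.4, 0.1, 0.1]
opening: 0.0855
grasp_force: 0.0
time: 9.5
ee_pos: [0.4761, -0.031, 0.159]
tcp_rot: [-178.2, 0.0, 58.2]
wrist_force: [-0.4, 0.8, -0.9]
opening: 0.085
grasp_force: 0.0
```

View pics/w5c.png

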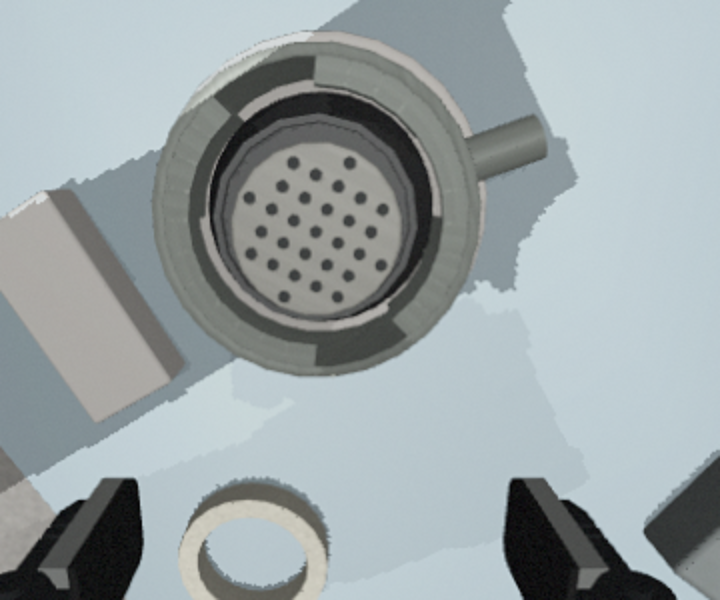

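The disc lies in the cavity and looks flat. Both gaps are clear: the far one between crop (227,108) and (315,65), the near one between (316,360) and (398,325). I'll refine the gap angle and the cap pose.

Run:
```python
from h import *
T=np.load('T5.npy')
f=lambda a,z=.07:cast('wrist',(np.float64(a)+.5)/2-.5+[120,20],z,T)
c=f([(152,205),(190,98),(318,40),(440,95),(483,205),(445,310),(318,376),(195,315)])
s=np.linalg.lstsq(np.c_[2*c,np.ones(8)],(c**2).sum(1),rcond=None)[0];ctr=s[:2];print(ctr,np.sqrt(s[2]+ctr@ctr))
for g in [[(240,122),(218,100),(315,85),(315,55)],[(316,345),(316,368),(392,320),(406,335)]]:
    p=f(g)-ctr; print(np.linalg.norm(p,axis=1).round(4),np.degrees(np.arctan2(p[:,1],p[:,0])).round(1))
d=f([(232,225),(404,225),(318,140),(316,315)],.081);print(d,np.linalg.norm(d[0]-d[1]),np.linalg.norm(d[2]-d[3]))
# cap in top view
im=cv2.imread('pics/top0.png');print(cv2.cvtColor(im,cv2.COLOR_BGR2GRAY)[276:290:4,380:440:4])
sub=im[255:310,380:440].max(2)
m=(sub<60).astype(np.uint8);n,l,st,ce=cv2.connectedComponentsWithStats(m)
for i in range(1,n):
    if st[i,4]>80:
        pts=np.argwhere(l==i)[:,::-1]+[380,255]; w=cast('top',pts,.05)
        r=cv2.minAreaRect((w*1000).astype(np.float32));print(st[i],r)
```

```text
[0.50278367 0.02133842] 0.059589381452658546
[0.0424 0.0527 0.0449 0.0544] [96.9 98.3 58.5 58.4]
[0.0476 0.0569 0.0473 0.0552] [-122.  -122.   -84.4  -83.5]
[[ 0.47749799  0.03530663]
 [ 0.52832546  0.00397988]
 [ 0.5177647   0.04325641]
 [ 0.485514   -0.00716186]] 0.05970592173984429 0.05985072791980682
[[144 143 127  97 127 128  85  38  49  59 125 124 141 143 142]
 [142 143 139 116 127 129  63  47  48  82 120 124 141 141 139]
 [143 144 144  94 128 127  48  46  45 110 120 119 141 136 142]
 [144 143 147  84 134 109  39  51  52 124 117 129 138 144 139]]
[ 22   9  17  33 336] ((419.998291015625, -304.07257080078125), (24.59370994567871, 77.12252044677734), 75.5846939086914)
```

```bash
python3 -m jog '[[[0,0,0,1,1],[0,0,0,1,1],[-0.07,-0.36,0,1,1],[-0.07,-0.36,0,1,1],[-0.07,-0.36,0,1,1],[-0.07,-0.36,0,1,1],[-0.07,-0.36,0,1,1],[-0.07,-0.36,0,1,1]]]' >/dev/null && python3 -m jog '[[[-0.07,-0.36,0,1,1],[-0.07,-0.36,0,1,1],[-0.07,-0.36,0,1,1],[-0.07,-0.36,0,1,1],[-0.07,-0.36,0,1,1],[-0.07,-0.36,0,1,1],[-0.07,-0.36,0,1,1],[-0.07,-0.36,0,1,1]]]' >/dev/null && python3 -m jog '[[[-0.07,-0.36,0,1,1],[-0.07,-0.08,0,1,1],[0,0,0,1,1],[0,0,0,1,1],[0,0,0,1,1],[0,0,0,1,1],[0,0,0,0,1],[0,0,0,0,1]]]'
python3 - <<'E'
from h import *
o=sensors.get_obs();print(o['ee_pos'],o['tcp_rot']);np.save('T6.npy',pose('wrist'));snap('wrist','w6')
E
```

```text
time: 11.95
ee_pos: [0.4212, -0.3031, 0.1586]
tcp_rot: [-178.2, 0.0, 168.2]
wrist_force: [-0.5, -0.2, -0.3]
opening: 0.0854
grasp_force: 0.0
[ 0.42117155 -0.30309393  0.15858826] [-1.78196207e+02  1.35561451e-02  1.68228307e+02]
```

View pics/w6.png

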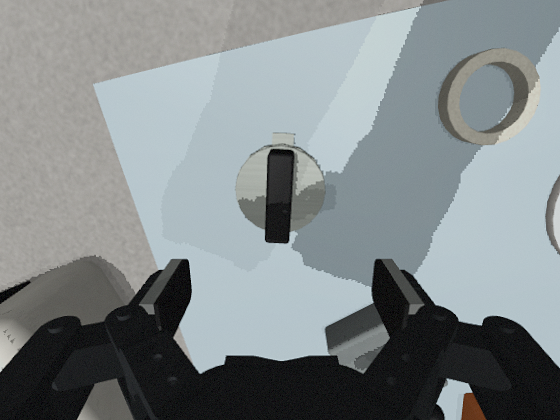

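The cap's bar runs from (281,150) to (277,238), with the far lug at (284,138). It is almost aligned with the tool.

Run:
```python
from h import *
T=np.load('T6.npy');g=cv2.imread('pics/w6.png').max(2)
m=(g[140:250,255:305]<70).astype(np.uint8)
for r in (155,170,190,210,230,236,240):
    x=np.where(m[r-140])[0]+255; print(r,x.min(),x.max())
a,b=cast('wrist',[(281,150),(277.3,236)],.05,T);print(a,b,(a+b)/2,np.linalg.norm(a-b),np.degrees(np.arctan2(*(b-a)[::-1])))
c,d=cast('wrist',[(236,189),(326,189)],.02,T);print(c,d,(c+d)/2,np.linalg.norm(c-d))
```

```text
155 268 293
170 267 292
190 267 291
210 266 290
230 265 289
236 265 288
240 266 288
[ 0.37945676 -0.29921977] [ 0.45194411 -0.31766462] [ 0.41570044 -0.3084422 ] 0.07479725399507034 -14.276286220919577
[ 0.41041485 -0.34974364] [ 0.42683968 -0.26751499] [ 0.41862726 -0.30862931] 0.08385300853387062
```

```bash
python3 -m jog '[[[-0.06,-0.12,0,-0.5,1],[0,0,-0.9,0,1],[0,0,-0.9,0,1],[0,0,-0.7,0,1],[0,0,-0.16,0,1],[0,0,0,0,0.5],[0,0,0,0,0.3],[0,0,0,0,0.1]]]' 70 && python3 -m jog '[[[0,0,0,0,0.05],[0,0,0,0,0.05],[0,0,0,0,0.05],[0,0,0,0,0.05],[0,0,0,0,0.05]]]'
```

```text
time: 12.8
ee_pos: [0.419, -0.3102, 0.0281]
tcp_rot: [-178.1, 0.2, 165.8]
wrist_force: [0.6, 0.0, 0.3]
opening: 0.044
grasp_force: 0.0
time: 13.3
ee_pos: [0.4187, -0.3099, 0.0278]
tcp_rot: [-178.1, 0.2, 165.8]
wrist_force: [-1.1, 0.9, 8.8]
opening: 0.0209
grasp_force: 68.4
```

```bash
python3 - <<'E'
from h import *
T=np.load('T6.npy');im=cv2.imread('pics/w6.png');b=im.astype(int)
bl=cv2.blur((b[...,0]-b[...,2]).astype(np.float32),(3,3))  # blue minus red
P=[]
for t in np.radians(list(range(-60,61,10))+list(range(120,241,10))):
    for r in np.arange(30,60,.5):
        x,y=281+r*np.cos(t),188+r*np.sin(t)
        if bl[int(round(y)),int(round(x))]>12: P.append((x,y));break
P=np.array(P);w=cast('wrist',P,.02,T)
for _ in range(4):
    s=np.linalg.lstsq(np.c_[2*w,np.ones(len(w))],(w**2).sum(1),rcond=None)[0];rad=np.sqrt(s[2]+s[:2]@s[:2])
    e=abs(np.linalg.norm(w-s[:2],axis=1)-rad);w=w[e<=max(np.quantile(e,.85),.001)]
print(s[:2],rad,len(w),e.max())
c=s[:2]-[.4187,-.3099];a=np.radians(165.8);print('along x_tool',c@[np.cos(a),np.sin(a)],'perp',c@[-np.sin(a),np.cos(a)])
E
python3 -m jog '[[[0,0,0.5,0,0.05],[0,0,1,0,0.05],[0,0,0.9,0,0.05],[0.25,0.8,0.1,1,0.05],[0.25,0.8,0,1,0.05],[0.25,0.8,0,1,0.05],[0.25,0.8,0,1,0.05],[0.25,0.8,0,1,0.05]]]'
```

```text
[ 0.41953671 -0.30968946] 0.042642615625134356 26 0.000809661073475354
along x_tool -0.000759496885507835 perp -0.00040935956302647335
time: 14.1
ee_pos: [0.4806, -0.1079, 0.1515]
tcp_rot: [-178.2, 0.1, -169.0]
wrist_force: [1.4, 0.5, -1.9]
opening: 0.0204
grasp_force: 69.4
```

```bash
python3 -m jog '[[[0.07,0.44,0,1,0.05],[0.07,0.44,0,1,0.05],[0.07,0.44,0,1,0.05],[0.07,0.44,0,1,0.05],[0.07,0.44,0,1,0.05],[0.07,0.41,0,1,0.05],[0,0,0,1,0.05],[0,0,0,1,0.05]]]' >/dev/null; python3 -m jog '[[[0,0,0,1,0.05],[0,0,0,1,0.05],[0,0,0,1,0.05],[0,0,0,1,0.05],[0,0,0,1,0.05],[0,0,0,0.3,0.05],[0,0,0,0,0.05],[0,0,0,0,0.05]]]'; python3 -c "
from h import *;print(sensors.get_obs()['q'])"
```

```text
time: 15.7
ee_pos: [0.5013, 0.0211, 0.1509]
tcp_rot: [-178.2, 0.0, -102.8]
wrist_force: [-0.2, 0.1, -1.5]
opening: 0.0208
grasp_force: 69.4
[  2.67070751  -4.30856767  -8.16575724  84.37743273  -0.4659569
 -74.568649  ]
```

```bash
python3 -m jog '[[[0.02,0,-0.5,0,0.05],[0,0,-0.5,0,0.05],[0,0,0,0,0.05]]]' | egrep 'ee_pos|wrist'; for i in 1 2 3 4 5; do python3 -m jog '[[[0,0,-0.04,0,0.05],[0,0,0,0,0.05]]]' | egrep 'ee_pos|wrist'; done
```

```text
ee_pos: [0.5005, 0.021, 0.0977]
wrist_force: [-0.4, -0.4, -1.6]
ee_pos: [0.5028, 0.0211, 0.1]
wrist_force: [-0.4, 0.1, -1.9]
ee_pos: [0.5026, 0.0211, 0.0974]
wrist_force: [-0.3, 0.6, -2.1]
ee_pos: [0.5023, 0.0211, 0.0947]
wrist_force: [-0.0, -0.3, -0.9]
ee_pos: [0.5024, 0.0211, 0.0931]
wrist_force: [-1.6, -1.0, 3.8]
ee_pos: [0.5024, 0.0211, 0.0911]
wrist_force: [-0.8, 0.1, 5.8]
```

```bash
for i in 1 2 ; do python3 -m jog '[[[0,0,-0.06,0,0.05],[0,0,-0.05,0,0.05],[0,0,0,0,0.05]]]' | egrep 'ee_pos|wrist'; done; python3 -m jog '[[[0,0,-0.04,0,0.05],[0,0,0,0,0.05],[0,0,0,0,0.05]]]'
```

```text
ee_pos: [0.5025, 0.0211, 0.0859]
wrist_force: [-2.9, -0.9, 9.7]
ee_pos: [0.5025, 0.0211, 0.0809]
wrist_force: [-4.8, -0.7, 14.5]
time: 17.9
ee_pos: [0.5025, 0.0211, 0.0793]
tcp_rot: [-178.1, 0.0, -102.7]
wrist_force: [-5.3, -0.2, 14.8]
opening: 0.0208
grasp_force: 71.8
```

```bash
python3 -m jog '[[[0.0,0,-0.02,-0.5,0.05],[0,0,0,-1,0.05],[0,0,0,-1,0.05],[0,0,0,0,0.05]]]'; python3 -c "
from h import *;print(sensors.get_obs()['torque'])"; python3 -m jog '[[[0.0,0,0,-1,0.05],[0,0,0,-1,0.05],[0,0,0,-1,0.05],[0,0,0,0,0.05]]]'; python3 -c "
from h import *;print(sensors.get_obs()['torque'])"
```

```text
time: 18.3
ee_pos: [0.5031, 0.0207, 0.0786]
tcp_rot: [-178.0, 0.0, -115.3]
wrist_force: [-2.8, -2.3, 15.4]
opening: 0.021
grasp_force: 71.9
[-0.46231904  0.8873356  -0.01253432]
time: 18.7
ee_pos: [0.5032, 0.0207, 0.0787]
tcp_rot: [-178.0, 0.1, -130.3]
wrist_force: [-3.3, -4.0, 15.5]
opening: 0.0207
grasp_force: 71.8
[-0.43616313  0.80829327 -0.03722969]
```

```bash
python3 -m jog '[[[0.0,0,0,-1,0.05],[0,0,0,-1,0.05],[0,0,0,-1,0.05],[0,0,0,-1,0.05],[0,0,0,-1,0.05],[0,0,0,-1,0.05],[0,0,0,0,0.05]]]'; python3 -c "
from h import *;print(sensors.get_obs()['torque'])"; python3 -m jog '[[[0.0,0,0,-1,0.05],[0,0,0,-1,0.05],[0,0,0,-1,0.05],[0,0,0,-1,0.05],[0,0,0,-1,0.05],[0,0,0,-1,0.05],[0,0,0,-0.5,0.05],[0,0,0,0,0.05]]]'; python3 -c "
from h import *;print(sensors.get_obs()['torque'])"
```

```text
time: 19.4
ee_pos: [0.5031, 0.021, 0.0786]
tcp_rot: [-178.1, 0.2, -160.3]
wrist_force: [-2.6, -2.2, 14.7]
opening: 0.0208
grasp_force: 71.8
[-0.04041188  0.75341486 -0.02548844]
time: 20.2
ee_pos: [0.5031, 0.0214, 0.0786]
tcp_rot: [-178.3, 0.2, 167.3]
wrist_force: [-3.9, 0.1, 15.4]
opening: 0.0209
grasp_force: 71.8
[ 0.48269998  0.67300271 -0.00121632]
```

```bash
for i in 1 2 3 4; do python3 -m jog '[[[0,0,0.04,0,0.05],[0,0,0,0,0.05]]]' | egrep 'ee_pos|wrist';done
```

```text
ee_pos: [0.5031, 0.0214, 0.0807]
wrist_force: [-2.6, 0.3, 13.5]
ee_pos: [0.5031, 0.0214, 0.0825]
wrist_force: [-0.8, 0.5, 11.1]
ee_pos: [0.5031, 0.0214, 0.0844]
wrist_force: [-2.8, 0.7, 10.2]
ee_pos: [0.5031, 0.0214, 0.0862]
wrist_force: [-0.6, 2.0, 9.1]
```

```bash
for i in 1 2; do python3 -m jog '[[[0,0,0.02,0,0.05],[0,0,0,0,0.05]]]' | egrep 'ee_pos|wrist';done
```

```text
ee_pos: [0.503, 0.0214, 0.0865]
wrist_force: [0.5, 2.1, 6.8]
ee_pos: [0.503, 0.0214, 0.0866]
wrist_force: [4.7, 1.6, 0.1]
```

The cap stopped rising at underside ≈59 mm and the force fell off sharply, so it is in the notches. Release.

```bash
python3 -m jog '[[[0,0,0,0,0.3],[0,0,0,0,0.6],[0,0,0,0,1],[0,0,0,0,1],[0,0,0,0,1],[0,0,0.8,0,1],[0,0,1,0,1],[0,0,0.6,0,1]]]'
python3 - <<'E'
from h import *
# lever handle from both fixed cameras: dark bar blobs
for n,(x0,y0,x1,y1) in (('top',(368,185,415,215)),('scene',(192,138,228,160))):
    im=cv2.imread(f'pics/{n}0.png'); g=im.max(2)[y0:y1,x0:x1]
    k,l,st,ce=cv2.connectedComponentsWithStats((g<45).astype(np.uint8))
    for i in range(1,k):
        if st[i,4]>15: print(n,st[i],ce[i]+[x0,y0])
cv2.imwrite('pics/wcheck.png',camera('wrist'))
E
```

```text
time: 22.2
ee_pos: [0.5026, 0.0211, 0.2102]
tcp_rot: [-178.2, 0.2, 167.3]
wrist_force: [0.5, -0.3, -0.1]
opening: 0.0857
grasp_force: 0.0
top [ 11  10  26  13 121] [390.50413223 200.99173554]
scene [  9   5  21  12 101] [211.06930693 148.66336634]
```

```bash
python3 -m jog '[[[0.14,-0.8,0,1,0.5],[0.14,-0.8,0,1,0.2],[0.14,-0.8,0,1,0],[0.14,-0.8,0,1,0],[0.14,-0.8,0,1,0],[0.14,-0.8,0,1,0],[0.14,-0.8,0,0.1,0],[0,0,0,0,0]]]' && python3 -m jog '[[[0,0,-0.4,0,0],[0,0,-0.7,0,0],[0,0,-0.7,0,0],[0,0,0,0,0],[0,0,0,0,0]]]'
python3 - <<'E'
from h import *
o=sensors.get_obs();print(o['ee_pos'],o['tcp_rot'],o['q'])
im=camera('wrist');im2=camera('top');im3=camera('scene')
a=cv2.resize(im,(400,300));b=cv2.resize(im2[130:310,220:440],(400,300)); c=cv2.resize(im3[90:260,160:360],(400,300));d=cv2.resize(cv2.imread('pics/wcheck.png'),(400,300))
cv2.imwrite('pics/mix.png',np.vstack([np.hstack([a,b]),np.hstack([c,d])]))
E
```

```text
time: 23.05
ee_pos: [0.5512, -0.263, 0.2055]
tcp_rot: [-178.2, -0.1, -162.4]
wrist_force: [-0.3, 0.7, -0.5]
opening: 0.0001
grasp_force: 0.0
time: 23.55
ee_pos: [0.5511, -0.2585, 0.1174]
tcp_rot: [-178.2, -0.0, -162.1]
wrist_force: [0.1, 0.9, 0.2]
opening: 0.0003
grasp_force: 0.0
[ 0.5510622  -0.25847667  0.11740367] [-1.78212619e+02 -7.37808027e-03 -1.62143074e+02] [-24.50840421  11.01117341   4.18352797  81.97315407  -1.32550321
 -42.37931819]
```

View pics/mix.png

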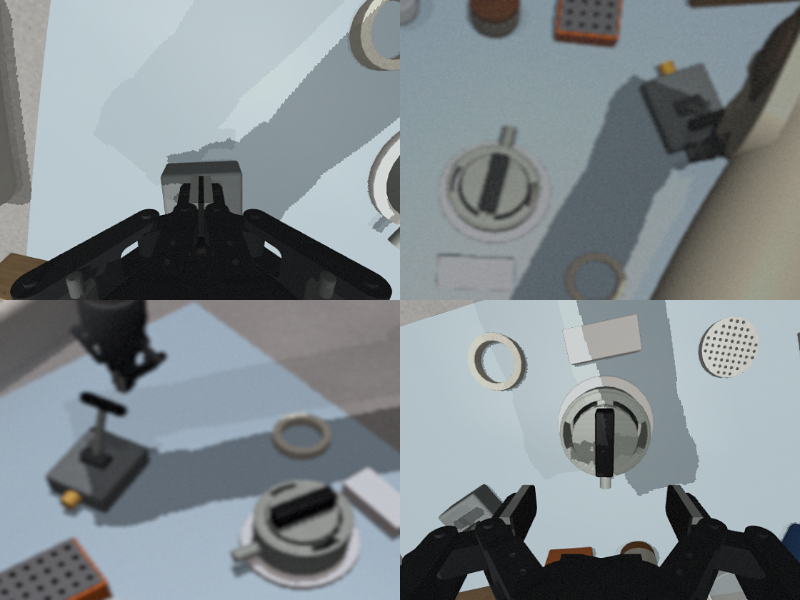

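The cap is locked with its bar square to the gaps, and the closed fingers stand behind the lever handle. Now push along 18°.

```bash
python3 -m jog '[[[0.285,0.093,0,0,0],[0.285,0.093,0.02,0,0],[0.285,0.093,0,0,0],[0.285,0.093,0,0,0],[0.285,0.093,0,0,0],[0.285,0.093,0,0,0],[0,0,0,0,0]]]';  python3 -m jog '[[[0.095,0.031,0,0,0],[0.095,0.031,0,0,0],[0,0,0,0,0]]]';python3 -m jog '[[[0.076,0.025,0,0,0],[0,0,0,0,0]]]'
```

```text
time: 24.4
ee_pos: [0.6384, -0.2305, 0.1189]
tcp_rot: [-178.1, 0.1, -162.1]
wrist_force: [-0.6, -0.0, -0.8]
opening: 0.0
grasp_force: 0.0
time: 24.7
ee_pos: [0.6465, -0.228, 0.1181]
tcp_rot: [-178.2, 0.0, -162.2]
wrist_force: [-0.6, 0.7, -0.4]
opening: 0.0002
grasp_force: 0.0
time: 24.9
ee_pos: [0.6495, -0.227, 0.1179]
tcp_rot: [-178.2, -0.1, -162.2]
wrist_force: [-4.3, -2.0, 1.2]
opening: 0.0002
grasp_force: 2.2
```

```bash
python3 -m jog '[[[0.04,0.013,0,0,0],[0,0,0,0,0]]]'
python3 - <<'E'
from h import *
im=camera('scene');cv2.imwrite('pics/s9.png',im);g=im.max(2)
x0,y0,x1,y1=165,120,235,190
k,l,st,ce=cv2.connectedComponentsWithStats((g[y0:y1,x0:x1]<45).astype(np.uint8))
for i in range(1,k):
    if st[i,4]>15: print(st[i],ce[i]+[x0,y0])
p=camera_params('scene');Ti=np.linalg.inv(p['T'])
for P in ([.591,-.247,.124],[.673,-.22,.124]):
    c=Ti@np.r_[P,1];print(p['fx']*c[0]/c[2]+p['cx'],p['fy']*c[1]/c[2]+p['cy'])
E
```

```text
time: 25.1
ee_pos: [0.6499, -0.2269, 0.1179]
tcp_rot: [-178.2, -0.2, -162.2]
wrist_force: [-11.9, -3.4, 4.2]
opening: 0.0003
grasp_force: 6.7
[  11    0   39   65 1053] [194.72459639 148.91927825]
[59 58  9 12 37] [228.75675676 184.18918919]
211.01243522414939 148.89825327244054
188.79701450508736 172.60331788143472
```

Firm end stop. Back off, rise and check the lever and everything else.

```bash
python3 -m jog '[[[-0.2,-0.065,0,0,0],[-0.6,-0.2,0,0,0],[-0.6,-0.2,0,0,0],[-0.6,-0.2,0.4,0,0],[-0.6,-0.2,0.6,0,0],[-0.6,-0.2,0.6,0,0],[0,0,0,0,0],[0,0,0,0,0]]]'
python3 - <<'E'
from h import *
im=camera('scene');g=im.max(2);x0,y0,x1,y1=170,155,215,190
k,l,st,ce=cv2.connectedComponentsWithStats((g[y0:y1,x0:x1]<45).astype(np.uint8))
for i in range(1,k):
    if st[i,4]>15: print(st[i],ce[i]+[x0,y0])
a=cv2.imread('pics/scene0.png')
d=(cv2.absdiff(im,a).max(2)>60).astype(np.uint8);d=cv2.morphologyEx(d,cv2.MORPH_OPEN,np.ones((4,4)))
k,l,st,ce=cv2.connectedComponentsWithStats(d);print([tuple(s) for s in st[1:]])
T=pose('wrist');t=camera('wrist');cv2.imwrite('pics/w10.png',t)
print(sensors.get_obs()['time'])
E
```

```text
time: 25.95
ee_pos: [0.4921, -0.2798, 0.1991]
tcp_rot: [-178.1, 0.2, -162.2]
wrist_force: [-0.2, -0.1, -0.3]
opening: 0.0002
grasp_force: 0.0
[ 12  11  33  19 156] [196.62820513 174.66666667]
[(np.int32(209), np.int32(25), np.int32(47), np.int32(78), np.int32(2156)), (np.int32(281), np.int32(68), np.int32(4), np.int32(4), np.int32(16)), (np.int32(412), np.int32(87), np.int32(6), np.int32(9), np.int32(45)), (np.int32(460), np.int32(98), np.int32(8), np.int32(11), np.int32(72)), (np.int32(470), np.int32(98), np.int32(33), np.int32(19), np.int32(333)), (np.int32(391), np.int32(103), np.int32(44), np.int32(47), np.int32(702)), (np.int32(448), np.int32(118), np.int32(65), np.int32(42), np.int32(1581)), (np.int32(241), np.int32(121), np.int32(27), np.int32(28), np.int32(478)), (np.int32(201), np.int32(143), np.int32(23), np.int32(20), np.int32(202)), (np.int32(222), np.int32(154), np.int32(139), np.int32(51), np.int32(3335)), (np.int32(301), np.int32(164), np.int32(21), np.int32(13), np.int32(212)), (np.int32(182), np.int32(166), np.int32(20), np.int32(13), np.int32(143)), (np.int32(322), np.int32(197), np.int32(5), np.int32(4), np.int32(20)), (np.int32(301), np.int32(198), np.int32(8), np.int32(6), np.int32(36)), (np.int32(298), np.int32(203), np.int32(26), np.int32(16), np.int32(261))]
26.05
```

```bash
python3 -c "
from workcell import ticket;print(ticket.job_done())"
```

```text
the job is handed in; nothing more can be done
None
```

I laid the disc flat in the cavity, locked the cap in its notches and pushed the vacuum lever to its end stop, then handed the job in at about 26 s of robot time; no verdict was returned.

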